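# Seat the reagent cartridge and snap its cap on

## Task

Set the reagent cartridge into the recess of the dock and push it fully home, so that its flange lies flush on the dock. Then put the snap cap upright over the cartridge's neck and press it down past the click until it is fully home, and keep pressing: the job finishes holding, with the fingers still on the cap and pressing it firmly down (some 10 N); do not let go. Leave the label block, the specimen jar and the dropper where they are.

Things in the scene. Friction and masses are not known exactly. Their poses are not given: they have to be found in the camera images.
- dock_mouth (a point): Centre of the mouth of the recess, on the top face of the dock (z up). The dock is a grey plastic block fixed to the worktop, 92 x 78 mm, 32 mm high, with a low aluminium foot at each short end (20 mm long, 6 mm high). Its one rectangular recess opens upward: 60 mm along x, 48 mm along y, 24 mm deep, edges chamfered 3 mm.
- cartridge_mid (a point): On the upright axis of the reagent cartridge, 40 mm above its underside, z up. White plastic block, loose, 0.21-0.37 kg. From below: foot 56 x 44 mm (x, y), 22 mm high; flange 68 x 56 mm, 6 mm thick (22-28 mm up); upper body 50 x 40 mm, 28-58 mm up, gripped across its 40 mm (along y); on top an aluminium neck. Fully home this point is 18 mm above dock_mouth.
- neck_foot (a point): Foot of the cartridge's neck: on the cartridge's axis, on top of its upper body, 18 mm above cartridge_mid, z up. The neck is a round stud, 18 mm in diameter, 22 mm high: straight for 13 mm, then tapering to 10 mm at the tip. Two steel spring balls, 10 mm in diameter, stand 3.5 mm out of its sides along the cartridge's x, 7.8 mm above this point.
- cap_mid (a point): On the axis of the snap cap, half-way up, 16 mm above its underside, z up. Loose grey plastic cap, 50 g, 32 mm high, standing mouth down: ribbed round grip 32 mm in diameter, closed on top, over a flange 48 mm in diameter, 3 mm thick, at its lower edge. Hole in the flange 20.4 mm, hollow inside 26 mm wide, 28 mm deep. Fully home this point is 16 mm above neck_foot.
- dock: The dock itself; origin at the centre of its underside on the worktop, 32 mm under dock_mouth, same axes.
- cartridge: The cartridge itself; origin at the centre of its underside, same axes. Its foot fits the recess with 2 mm to spare on each side, either way round (0 or 180 degrees). Fully home, its flange lies on the dock's top face and the upper body stays free above the dock.
- cap: The cap itself; origin at the centre of its mouth. Pressed over the neck, its flange meets the balls 12 mm above home; resistance peaks at 8 to 20 N about 10 mm above home and is gone, or a slight pull, from 7 mm down (click; the light cartridge may be drawn up a few mm). It rises hard once cap and cartridge are home, flange on upper body. Fingertips may push on the flange.
- label_block: Bystander: small waisted slide-label box, 34 x 40 x 66 mm high; origin at the centre of its underside.
- specimen_jar: Bystander: round screw-lid jar, 46 mm in diameter, 72 mm high; origin at the centre of its underside.
- dropper: Bystander: dropper lying flat, 11 mm thick, 89 mm long along its y; origin at the centre of its underside.
Not all that is in view belongs to the job. What is shaped like the cap but orange is not meant.

How it is judged:
By the outcome, as a careful person would: the job done as asked, in the order asked, and still so for the second after the job is handed in, while the arm keeps its last pose, push and grip.
It also fails if it takes over 61 s, if anything falls off the work surface, if the arm or the gripper's body presses on something with over 40 N, if the wrist force passes 120 N, or if a joint passes its speed limit or range.

## Robot

A 7-joint arm with a two-finger parallel gripper is mounted at the origin on a cart in front of the work surface, level with it; the furniture and walls round the work are solid. World frame = base frame: x ahead of the robot, y to its left, z up, the work surface at z = 0. Lengths are in m, angles in rad, forces in N, time in s.
With the tool pointing down it reaches from about 0.425 to 0.925 m from the base axis. Payload 6.8 kg.
Tool frame: the origin (TCP) lies at the very end of the fingers, on their centre line; the grasp point (between the pads) lies r.pinch_z behind it (r.pinch_z is the distance from the TCP to the grasp point, in m); z points along the fingers, y is the line along which they close (so a half turn about z gives the same grasp; the last joint's range is limited). The gripper opens to 85 mm and grips with 20 to 120 N. Pads are 22 mm wide; open, the fingers measure 114 mm over their backs; the gripper's body (76 mm by 85 mm) begins 54 mm behind the grasp point. The pads swing forward as they close: fully open they stand 13 mm farther back than shut.
Start: joints at [-1.32, 0.477, 0.022, 1.555, -0.011, 1.109, -0.083], TCP at [0.237, 0.632, 0.231] pointing down, gripper open.
Joint ranges: [-2.96, 2.96], [-0.34, 2.1], [-1.41, 1.46], [0.24, 2.44], [-1.37, 4.51], [0.17, 1.92], [-2.96, 2.96]. Speed limits (rad/s): [2.39, 2.39, 3.14, 3.14, 3.14, 3.14, 3.14].

## Interface

Orientations are given as a rotation vector (axis times angle).
In Python, from bench import status, grab_frame, camera_model, r gives the robot as it stands. The module is installed in compiled form; this text tells all that it offers.
- The arm moves only by the shell command python3 -m creep 'ROWS' [FORCE]. ROWS is text: rows parted by semicolons, each of 7 numbers parted by spaces: the turn, a rotation vector about the tool's x, y, z in rad, then the shift along the tool's x, y, z in mm, then the opening, from -1 (shut) to 1 (fully open). In form: rx ry rz tx ty tz fingers; .... A call has 1 to 10 rows; each row is the pose to reach, as a shift and turn from the pose commanded when the call began, along the tool's axes at that moment; what a row does not reach only later rows make up. A row lasts 1/8 s, in which the tool goes at most 62.5 mm and 10.7 degrees, less where a joint would pass 70% of its speed; a pose out of reach is approached as far as the arm can. A call with a gripper value outside its range is refused whole. The fingers move at their own pace and stop on an object; FORCE is the grip in N (left out, the last holds). Time passes only in rows, so rows that repeat a pose let the fingers close. It gives the time, the measured TCP pose, the force, the opening and the grip force at its end, in the units of the state.
- status.get_obs(): the state, without advancing time (a new reading comes with each control period).
- grab_frame(name): name is "scene" or "top"; returns (picture, depth): 420x560x3 uint8, red, green, blue; 420x560 float32, m along the optical axis (not along the pixel's ray), 0 where there is no reading.
- camera_model(name): a dict with "K" (3x3 intrinsics, pixels), "rvec" (rotation vector, rad) and "tvec" (3), from world to camera coordinates, as OpenCV has them. Camera axes: x right, y down, z forward; pixel columns grow to the right and rows downward; lengths in m; the calibration is good to about 2 mm. A picture is of the moment at which its call begins. camera_model takes no time and is no camera call.
- r.hand_in(): hands the job in; it is judged then, once.
The state is a dict: "clock": time; "joints": joint angles; "qvel": joint speeds; "tau": joint torques, N m; "tcp_pos": TCP position; "orientation": TCP orientation; "contact_force": force on the tool from outside, world axes, zero at the start; "moment": the same for the moment, N m; "grip_width": finger opening in m; "gripper_force": force on a finger pad.
Only numpy, scipy, OpenCV 4.12 (cv2) and the standard library are available. Lean on these libraries where they do the work, as an engineer would, in place of code of your own. Each camera call takes 0.05 s, during which the arm holds its last target. There are 200 camera calls.

## Working session

There is one attempt and no reset: what is moved stays moved. The work goes in short steps, Python scripts to look and compute and a shell command to move; the robot and the scene stay as the last step left them, time stands still between calls to the robot, and variables do not carry over. Pictures are saved under pics/ and viewed, at most 10 in all, crops included, and the job is handed in when it is done.

```bash
mkdir -p pics
python3 - <<'E'
from bench import status, grab_frame, camera_model, r
import cv2,numpy as np
s=status.get_obs(); print(s, r.pinch_z)
for n in("scene","top"):
    p,d=grab_frame(n); cv2.imwrite(f"pics/{n}0.png",p[:,:,::-1]); np.savez(f"{n}0.npz",p=p,d=d)
    c=camera_model(n); print(n,c); R=cv2.Rodrigues(np.array(c["rvec"],float))[0]; print(-R.T@np.array(c["tvec"]).ravel())
E
```

```text
{'clock': 0.0, 'joints': array([-1.32008834,  0.47780161,  0.0222883 ,  1.55648153, -0.0115068 ,
        1.10929463, -0.08306855]), 'qvel': array([-3.05066549e-05,  1.28588500e-03,  9.39532803e-06, -3.14698121e-03,
        9.03125061e-04,  3.43164627e-04, -2.84876443e-04]), 'tau': array([ 9.42378574e-04, -5.96465421e+01,  1.60819486e+00, -2.81194317e+01,
        1.23890772e-02,  9.55091586e-03,  6.16283003e-06]), 'tcp_pos': array([0.2368016 , 0.63144921, 0.230311  ]), 'orientation': array([-5.60408131e-01, -3.09097612e+00,  2.89712829e-03]), 'contact_force': array([ 0.75568491, -0.36289066,  0.00803871]), 'moment': array([ 0.01723091, -0.03616699,  0.01373866]), 'gripper_force': 0.0, 'grip_width': 0.08531981294363086} 0.0187
scene {'K': array([[428.77843161,   0.        , 272.12640677],
       [  0.        , 428.77843161, 211.92855163],
       [  0.        ,   0.        ,   1.        ]]), 'rvec': array([ 2.03387355, -0.46430878,  0.27468444]), 'tvec': array([-0.42868391,  0.16139756,  0.99593718])}
[ 0.04116945 -0.90153784  0.62228975]
top {'K': array([[389.88496505,   0.        , 279.89528384],
       [  0.        , 389.88496505, 213.41263995],
       [  0.        ,   0.        ,   1.        ]]), 'rvec': array([ 2.18602368, -2.15828192,  0.16317823]), 'tvec': array([-0.01016631,  0.4991414 ,  0.9025869 ])}
[0.38625037 0.0223076  0.95614937]
```

View pics/scene0.png

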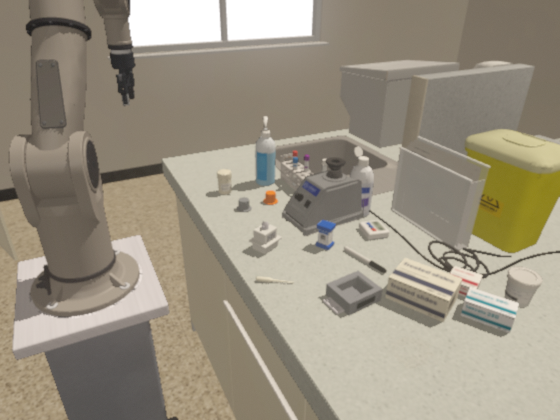

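View pics/top0.png

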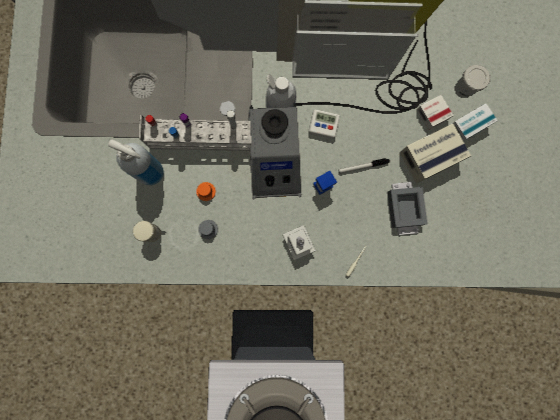

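The scene view shows the dock at (353,291), the cartridge at (265,237) and the grey cap at (244,204); the orange decoy is at (271,198). In the top view they are at (407,208), (298,242), (207,229) and (206,190). The blue and white label block is at top (326,182), the dropper at (356,262) and the jar at (145,231).

```bash
cat > h.py <<'E'
import cv2,numpy as np
from bench import camera_model
def cam(n):
    c=camera_model(n); return c["K"],cv2.Rodrigues(np.array(c["rvec"],float))[0],np.array(c["tvec"],float).ravel()
def cloud(n,d):
    K,R,t=cam(n); v,u=np.indices(d.shape)
    P=np.stack([(u-K[0,2])/K[0,0]*d,(v-K[1,2])/K[1,1]*d,d],-1)
    W=(P-t)@R; W[d<=0]=np.nan; return W
def ray(n,u,v,z):
    K,R,t=cam(n); c=-R.T@t; w=R.T@np.array([(u-K[0,2])/K[0,0],(v-K[1,2])/K[1,1],1]); return c+w*(z-c[2])/w[2]
def px(n,X):
    K,R,t=cam(n); return cv2.projectPoints(np.atleast_2d(np.float64(X)),cv2.Rodrigues(R)[0],t,K,None)[0][:,0]
E
python3 - <<'E'
from h import *
tiles=[]
for n,boxes in (("top",[(407,208),(298,242),(207,229)]),("scene",[(353,291),(265,237),(244,204)])):
    f=np.load(n+"0.npz"); W=cloud(n,f["d"]); row=[]
    for (u,v) in boxes:
        s=30; row.append(cv2.resize(f["p"][v-s:v+s,u-s:u+s,::-1],(260,260),interpolation=cv2.INTER_CUBIC))
        Z=W[v-s:v+s,u-s:u+s].reshape(-1,3); Z=Z[~np.isnan(Z[:,2])]
        Q=Z[Z[:,2]>0.012]
        h,e=np.histogram(Q[:,2],np.arange(0.012,0.1,0.004)); print(n,u,v,"tabz",np.median(Z[abs(Z[:,2])<.01,2]),dict(zip((e[:-1]*1000).round().astype(int).tolist(),h.tolist())))
        print("  min/max",Q.min(0).round(3),Q.max(0).round(3), cv2.minAreaRect(Q[:,:2].astype(np.float32)))
    tiles.append(np.hstack(row))
cv2.imwrite("pics/t1.png",np.vstack(tiles))
E
```

```text
top 407 208 tabz 0.0009267663969630185 {12: 58, 16: 48, 20: 40, 24: 50, 28: 341, 32: 411, 36: 11, 40: 3, 44: 1, 48: 3, 52: 0, 56: 2, 60: 0, 64: 0, 68: 0, 72: 0, 76: 0, 80: 0, 84: 0, 88: 0, 92: 0}
  min/max [ 0.471 -0.363  0.012] [ 0.595 -0.27   0.058] ((0.533762514591217, -0.32061198353767395), (0.11791451275348663, 0.09579088538885117), 5.602401256561279)
top 298 242 tabz 1.6602397101416682e-05 {12: 0, 16: 0, 20: 2, 24: 123, 28: 145, 32: 9, 36: 3, 40: 2, 44: 3, 48: 3, 52: 43, 56: 248, 60: 35, 64: 4, 68: 15, 72: 17, 76: 11, 80: 3, 84: 0, 88: 0, 92: 0}
  min/max [ 0.391 -0.086  0.023] [ 0.472 -0.012  0.082] ((0.43116816878318787, -0.048191528767347336), (0.06782302260398865, 0.05577344819903374), 24.674833297729492)
top 207 229 tabz 0.00016227927947177692 {12: 5, 16: 4, 20: 5, 24: 7, 28: 68, 32: 71, 36: 2, 40: 0, 44: 0, 48: 0, 52: 0, 56: 0, 60: 0, 64: 0, 68: 0, 72: 0, 76: 0, 80: 0, 84: 0, 88: 0, 92: 0}
  min/max [0.446 0.156 0.013] [0.476 0.187 0.037] ((0.4607669711112976, 0.17151232063770294), (0.03163661062717438, 0.03048327937722206), 88.87930297851562)
scene 353 291 tabz 0.0014752
[... 366 characters left out ...]
43108243262 {12: 60, 16: 34, 20: 19, 24: 75, 28: 125, 32: 53, 36: 42, 40: 51, 44: 42, 48: 30, 52: 36, 56: 94, 60: 42, 64: 9, 68: 11, 72: 12, 76: 9, 80: 7, 84: 0, 88: 0, 92: 0}
  min/max [ 0.391 -0.09   0.012] [0.558 0.162 0.082] ((0.48233285546302795, 0.02156990021467209), (0.25395071506500244, 0.1408848762512207), 73.66191864013672)
scene 244 204 tabz 0.0018253170335331209 {12: 53, 16: 55, 20: 55, 24: 55, 28: 61, 32: 109, 36: 42, 40: 24, 44: 27, 48: 17, 52: 32, 56: 96, 60: 58, 64: 26, 68: 26, 72: 17, 76: 9, 80: 7, 84: 0, 88: 0, 92: 0}
  min/max [ 0.403 -0.072  0.012] [0.619 0.324 0.082] ((0.45071518421173096, 0.1483650654554367), (0.4212137460708618, 0.17933590710163116), 64.16687774658203)
```

View pics/t1.png

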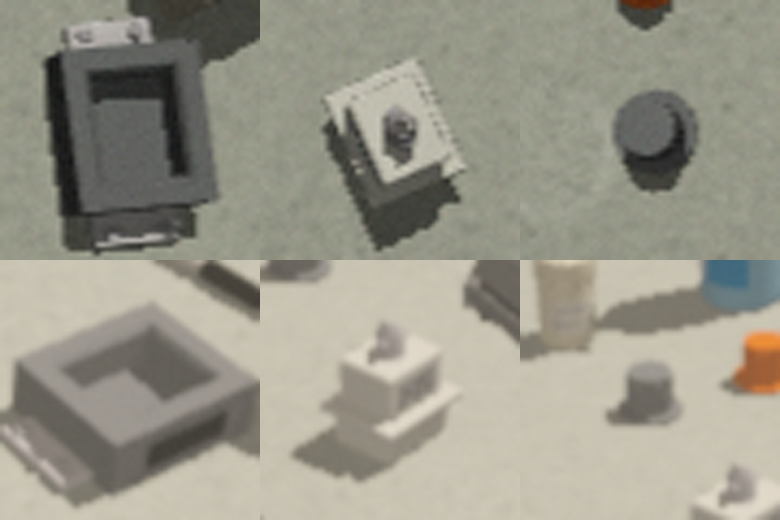

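The crops show all three parts upright. The cartridge's neck is up, turned about +25°, and the dock is about 5° off the x axis. The cap stands mouth down at top (207,229).

```bash
cat >> h.py <<'E'
from scipy.spatial.transform import Rotation as Ro
def row(x,y,z,yaw):  # yaw (deg) of tool y in world, tool down
    from bench import status
    s=status.get_obs(); R0=Ro.from_rotvec(s["orientation"]); c,q=np.cos(np.radians(yaw)),np.sin(np.radians(yaw))
    best=None
    for k in (1,-1):
        ty=np.array([c,q,0])*k; tz=np.array([0,0,-1.]); Rt=Ro.from_matrix(np.stack([np.cross(ty,tz),ty,tz],1))
        rv=(R0.inv()*Rt).as_rotvec()
        print("row",rv.round(3),(R0.inv().apply(np.array([x,y,z])-s["tcp_pos"])*1000).round(1))
E
python3 - <<'E'
from h import *
for n in("top","scene"):
    f=np.load(n+"0.npz"); W=cloud(n,f["d"]).reshape(-1,3); W=W[~np.isnan(W[:,2])]
    def sel(x,y,s,a,b): return W[(abs(W[:,0]-x)<s)&(abs(W[:,1]-y)<s)&(W[:,2]>a)&(W[:,2]<b)]
    for nm,a in dict(dock=(.533,-.320,.062,.029,.038),flange=(.431,-.048,.045,.021,.034),body=(.431,-.048,.045,.053,.063),neck=(.431,-.048,.045,.070,.09),captop=(.461,.1715,.03,.028,.038)).items():
        Q=sel(*a); (c,wh,an)=cv2.minAreaRect(Q[:,:2].astype(np.float32)); print(n,nm,len(Q),np.round(c,4),np.round(wh,4),round(an,1),Q[:,:2].mean(0).round(4))
row(.46,.2,.2,111);row(.4312,-.0482,.12,114.7)
E
```

```text
top dock 743 [ 0.5336 -0.3224] [0.116  0.0984] 6.2 [ 0.5214 -0.3144]
top flange 277 [ 0.4312 -0.0482] [0.0678 0.0558] 24.7 [ 0.4293 -0.0463]
top body 321 [ 0.4311 -0.0481] [0.0498 0.041 ] 24.5 [ 0.4308 -0.0477]
top neck 38 [ 0.4306 -0.0479] [0.0159 0.016 ] 1.1 [ 0.4301 -0.0481]
top captop 141 [0.4617 0.172 ] [0.0288 0.0307] 1.0 [0.4616 0.1717]
scene dock 723 [ 0.5327 -0.3234] [0.1149 0.1   ] 6.3 [ 0.5239 -0.3184]
scene flange 173 [ 0.4319 -0.0501] [0.0701 0.057 ] 26.2 [ 0.4254 -0.0647]
scene body 161 [ 0.4309 -0.0508] [0.0527 0.0393] 19.2 [ 0.4285 -0.0562]
scene neck 35 [ 0.4304 -0.0533] [0.0127 0.0158] 68.9 [ 0.4299 -0.0529]
scene captop 56 [0.4629 0.1685] [0.0279 0.0307] 81.2 [0.4617 0.1679]
row [-0.002 -0.    -0.725] [-360.5 -325.6   31. ]
row [-1.000e-03  2.000e-03  2.416e+00] [-360.5 -325.6   31. ]
row [-0.002 -0.001 -0.79 ] [-420.6 -568.   111.4]
row [-1.000e-03  2.000e-03  2.352e+00] [-420.6 -568.   111.4]
```

```bash
python3 - <<'E'
from h import *
f=np.load("top0.npz"); W=cloud("top",f["d"]); 
m=((W[...,2]>.027)&(W[...,2]<.038)&(abs(W[...,0]-.533)<.07)&(abs(W[...,1]+.32)<.06)).astype(np.uint8)
m=cv2.morphologyEx(m,cv2.MORPH_OPEN,np.ones((3,3)))
cs,h=cv2.findContours(m,cv2.RETR_CCOMP,cv2.CHAIN_APPROX_NONE)
for c,hh in zip(cs,h[0]):
    if len(c)<20: continue
    P=np.array([ray("top",*p[0],.032)[:2] for p in c],np.float32); print("hole" if hh[3]>=0 else "outer",len(c),cv2.minAreaRect(P), cv2.minAreaRect(c))
# iterative outer fit: percentile edges in dock frame
Q=W[m>0][:,:2]
for a in np.arange(2,9,1.):
    t=np.radians(a); E=np.array([[np.cos(t),np.sin(t)],[-np.sin(t),np.cos(t)]]); B=Q@E.T; lo,hi=np.percentile(B,1,0),np.percentile(B,99,0); print(a,(hi-lo).round(4),(E.T@((hi+lo)/2)).round(4))
E
python3 -m creep '0 0 -0.18 -90 -81 8 1;0 0 -0.36 -180 -162 15 1;0 0 -0.54 -270 -244 23 1;0 0 -0.725 -360 -325 31 1;0 0 -0.76 -390 -440 31 1;0 0 -0.79 -421 -568 31 1;0 0 -0.79 -421 -568 80 1;0 0 -0.79 -421 -568 80 1'
```

```text
outer 138 ((0.520440399646759, -0.31354594230651855), (0.09231695532798767, 0.08002009987831116), 6.219091892242432) ((408.16461181640625, 206.48170471191406), (38.31974411010742, 33.12946701049805), 83.6598129272461)
hole 88 ((0.5194690823554993, -0.3138611912727356), (0.0655348002910614, 0.05313244089484215), 6.627028465270996) ((408.1769714355469, 206.91539001464844), (27.163606643676758, 21.706079483032227), 82.87498474121094)
2.0 [0.093  0.0802] [ 0.5201 -0.3137]
3.0 [0.0923 0.0793] [ 0.5204 -0.3137]
4.0 [0.0915 0.0786] [ 0.5205 -0.3137]
5.0 [0.0913 0.0781] [ 0.5206 -0.3138]
6.0 [0.0912 0.0775] [ 0.5206 -0.3138]
7.0 [0.0911 0.0776] [ 0.5205 -0.3141]
8.0 [0.0912 0.078 ] [ 0.5206 -0.3141]
clock: 1.1
tcp_pos: [0.3978, 0.166, 0.1891]
orientation: [-0.672, 3.068, 0.0]
contact_force: [1.6, 0.9, 0.2]
grip_width: 0.0858
gripper_force: 0.0
```

Run:
```python
from h import *
row(.4312,-.0485,.12,114.7);row(.4312,-.0485,.031,114.7)
```

```text
row [ 0.  0. -0.] [  59.4 -208.9   69.1]
row [ 1.000e-03 -0.000e+00  3.142e+00] [  59.4 -208.9   69.1]
row [ 0.  0. -0.] [  59.4 -208.9  158.1]
row [ 1.000e-03 -0.000e+00  3.142e+00] [  59.4 -208.9  158.1]
```

```bash
python3 -m creep '0 0 0 15 -55 20 1;0 0 0 30 -105 40 1;0 0 0 45 -157 55 1;0 0 0 59 -209 60 1;0 0 0 59 -209 60 1;0 0 0 59 -209 60 1;0 0 0 59 -209 60 1'
python3 - <<'E'
from h import *
row(.4312,-.0485,.031,114.7)
E
```

```text
clock: 1.98
tcp_pos: [0.4315, -0.045, 0.1294]
orientation: [-0.676, 3.068, 0.001]
contact_force: [-0.0, 0.6, -0.3]
grip_width: 0.085
gripper_force: 0.0
row [0.    0.    0.003] [ 1.8 -3.1 98.4]
row [-0.000e+00  1.000e-03 -3.139e+00] [ 1.8 -3.1 98.4]
```

```bash
python3 -m creep '0 0 0 2 -3 30 1;0 0 0 2 -3 60 1;0 0 0 2 -3 85 1;0 0 0 2 -3 98 1;0 0 0 2 -3 98 1;0 0 0 2 -3 98 -0.3;0 0 0 2 -3 98 -1;0 0 0 2 -3 98 -1;0 0 0 2 -3 98 -1;0 0 0 2 -3 98 -1' 40;python3 -m creep '0 0 0 0 0 0 -1;0 0 0 0 0 0 -1;0 0 0 0 0 0 -1' 70
```

```text
clock: 3.22
tcp_pos: [0.4315, -0.0498, 0.0321]
orientation: [-0.672, 3.068, 0.0]
contact_force: [-0.6, 0.2, 6.2]
grip_width: 0.0393
gripper_force: 40.2
clock: 3.6
tcp_pos: [0.4315, -0.0499, 0.0323]
orientation: [-0.672, 3.068, 0.0]
contact_force: [-2.2, 0.8, 8.4]
grip_width: 0.0389
gripper_force: 69.8
```

```bash
python3 -m creep '0 0 0 0 0 -30 -1;0 0 0 0 0 -60 -1;0 0 0 0 0 -90 -1;0 0 0 0 0 -100 -1;0 0 0 0 0 -100 -1'
python3 - <<'E'
from h import *
row(.5205,-.315,.13,96.3)
f=np.load("scene0.npz"); W=cloud("scene",f["d"])
m=((W[...,2]>.027)&(W[...,2]<.038)&(abs(W[...,0]-.52)<.065)&(abs(W[...,1]+.314)<.06)).astype(np.uint8)
m=cv2.morphologyEx(m,cv2.MORPH_OPEN,np.ones((3,3)))
Q=W[m>0][:,:2]; t=np.radians(6.3); E=np.array([[np.cos(t),np.sin(t)],[-np.sin(t),np.cos(t)]]); B=Q@E.T; lo,hi=np.percentile(B,1,0),np.percentile(B,99,0); print((hi-lo).round(4),(E.T@((hi+lo)/2)).round(4),np.median(W[m>0][:,2]))
cs,h=cv2.findContours(m,cv2.RETR_CCOMP,cv2.CHAIN_APPROX_NONE)
for c,hh in zip(cs,h[0]):
    if len(c)>=20: print("hole" if hh[3]>=0 else "outer",cv2.minAreaRect(np.array([ray("scene",*p[0],.032)[:2] for p in c],np.float32)))
E
```

```text
clock: 4.22
tcp_pos: [0.431, -0.0498, 0.1314]
orientation: [-0.672, 3.068, 0.0]
contact_force: [-0.1, 0.4, -3.7]
grip_width: 0.039
gripper_force: 72.5
row [0.    0.001 0.321] [  29.6 -278.3    1.4]
row [-1.00e-03  0.00e+00 -2.82e+00] [  29.6 -278.3    1.4]
[0.0925 0.0789] [ 0.5215 -0.3151] 0.03283223167365788
outer ((0.5203604102134705, -0.316461443901062), (0.09857722371816635, 0.08517014980316162), 5.639564037322998)
hole ((0.5208380222320557, -0.31629759073257446), (0.06383582204580307, 0.051466118544340134), 6.103749752044678)
```

```bash
python3 -m creep '0 0 0.08 7 -60 1 -1;0 0 0.16 15 -120 1 -1;0 0 0.24 22 -180 1 -1;0 0 0.32 27 -240 1 -1;0 0 0.32 30 -278 1 -1;0 0 0.32 30 -278 30 -1;0 0 0.32 30 -278 45 -1;0 0 0.32 30 -278 45 -1;0 0 0.32 30 -278 45 -1'
python3 - <<'E'
from h import *
from bench import grab_frame
row(.5207,-.315,.042,96.3)
t=[]
for n in("scene","top"):
    p,d=grab_frame(n); np.savez(n+"1.npz",p=p,d=d)
    u,v=px(n,(.52,-.315,.06))[0].astype(int); s=45; t.append(cv2.resize(p[v-s:v+s,u-s:u+s,::-1],(400,400),interpolation=cv2.INTER_CUBIC))
cv2.imwrite("pics/t2.png",np.hstack(t))
E
```

```text
clock: 5.35
tcp_pos: [0.5202, -0.3146, 0.0867]
orientation: [-0.176, 3.136, -0.0]
contact_force: [0.2, -0.8, -3.2]
grip_width: 0.039
gripper_force: 72.5
row [-0.     0.     0.002] [-0.4 -0.4 44.7]
row [-0.   -0.   -3.14] [-0.4 -0.4 44.7]
```

View pics/t2.png

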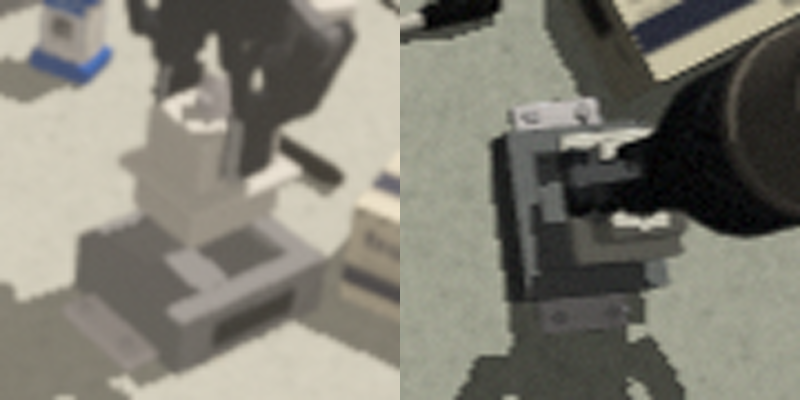

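The left crop (scene) shows the cartridge held level above the recess, lined up with the dock. The gripper covers most of the top view.

```bash
python3 -m creep '0 0 0 -0.5 -0.5 12 -1;0 0 0 -0.5 -0.5 20 -1;0 0 0 -0.5 -0.5 26 -1;0 0 0 -0.5 -0.5 30 -1;0 0 0 -0.5 -0.5 33 -1;0 0 0 -0.5 -0.5 33 -1;0 0 0 -0.5 -0.5 33 -1'
```

```text
clock: 6.32
tcp_pos: [0.5206, -0.3156, 0.0535]
orientation: [-0.174, 3.136, -0.0]
contact_force: [0.5, 0.2, -3.1]
grip_width: 0.0385
gripper_force: 72.5
```

```bash
python3 -m creep '0 0 0 0 0 4 -1;0 0 0 0 0 8 -1;0 0 0 0 0 11 -1;0 0 0 0 0 12 -1;0 0 0 0 0 13 -1;0 0 0 0 0 13 -1;0 0 0 0 0 13 -1'
```

```text
clock: 7.2
tcp_pos: [0.5203, -0.3154, 0.0423]
orientation: [-0.174, 3.136, 0.002]
contact_force: [-6.9, 5.3, 18.3]
grip_width: 0.0389
gripper_force: 75.1
```

```bash
python3 -m creep '0 0 0 0 0 1.5 -1;0 0 0 0 0 1.5 -1;0 0 0 0 0 0 -1;0 0 0 0 0 -0.5 1;0 0 0 0 0 -0.5 1;0 0 0 0 0 -0.5 1;0 0 0 0 0 -40 1;0 0 0 0 0 -90 1;0 0 0 0 0 -120 1;0 0 0 0 0 -120 1' 70
python3 - <<'E'
from h import *
row(.462,.1705,.12,96.3)
E
```

```text
clock: 8.45
tcp_pos: [0.522, -0.3165, 0.1628]
orientation: [-0.174, 3.132, -0.004]
contact_force: [0.6, 0.2, 0.6]
grip_width: 0.0854
gripper_force: 0.0
row [-0.003  0.004  0.001] [  5.9 490.8  41.5]
row [-0.007 -0.004 -3.141] [  5.9 490.8  41.5]
```

```bash
python3 -m creep '0 0 0 20 60 0 1;0 0 0 45 120 0 1;0 0 0 65 180 0 1;0 0 0 70 240 0 1;0 0 0 70 300 0 1;0 0 0 70 360 0 1;0 0 0 65 420 0 1;0 0 0 59 475 0 1;0 0 0 59 490 30 1;0 0 0 59 490 40 1'; python3 -m creep '0 0 0 0 0 0 1;0 0 0 0 0 0 1'
python3 - <<'E'
from h import *
from bench import grab_frame
row(.462,.1705,.12,96.3)
t=[]
for n in("scene","top"):
    p,d=grab_frame(n); np.savez(n+"2.npz",p=p,d=d); W=cloud(n,d)
    u,v=px(n,(.52,-.315,.06))[0].astype(int); s=32; t.append(cv2.resize(p[v-s:v+s,u-s:u+s,::-1],(400,400),interpolation=cv2.INTER_CUBIC))
    m=(abs(W[...,0]-.52)<.06)&(abs(W[...,1]+.315)<.06)
    for a,b in((.034,.044),(.064,.074),(.08,.1)):
        Q=W[m&(W[...,2]>a)&(W[...,2]<b)]; r=cv2.minAreaRect(Q[:,:2].astype(np.float32)); print(n,a,len(Q),np.round(r[0],4),np.round(r[1],4),round(r[2],1),np.median(Q[:,2]).round(4),Q[:,:2].mean(0).round(4))
    m=(abs(W[...,0]-.4312)<.03)&(abs(W[...,1]+.05)<.03); print("tab",np.nanmedian(W[m][:,2]))
cv2.imwrite("pics/t3.png",np.hstack(t))
E
```

```text
clock: 9.7
tcp_pos: [0.4057, 0.1653, 0.1183]
orientation: [0.179, -3.133, 0.003]
contact_force: [-0.4, -0.2, 0.4]
grip_width: 0.085
gripper_force: 0.0
clock: 9.95
tcp_pos: [0.4079, 0.1637, 0.1208]
orientation: [-0.171, 3.137, -0.0]
contact_force: [1.4, 0.4, -0.0]
grip_width: 0.085
gripper_force: 0.0
row [-0.     0.    -0.001] [-54.5   0.8   0.8]
row [0.    0.    3.141] [-54.5   0.8   0.8]
scene 0.034 344 [ 0.5203 -0.317 ] [0.0913 0.0762] 4.1 0.0385 [ 0.5108 -0.3282]
scene 0.064 243 [ 0.5199 -0.3163] [0.0498 0.0417] 9.4 0.0691 [ 0.5163 -0.3209]
scene 0.08 50 [ 0.5191 -0.3175] [0.0119 0.0168] 52.5 0.0846 [ 0.5184 -0.3186]
tab 0.0012908817164569582
top 0.034 339 [ 0.52   -0.3128] [0.0914 0.0766] 5.7 0.0377 [ 0.5148 -0.3058]
top 0.064 305 [ 0.5202 -0.3136] [0.05   0.0399] 5.9 0.0683 [ 0.5196 -0.3128]
top 0.08 34 [ 0.52   -0.3141] [0.0162 0.0175] 53.9 0.0845 [ 0.5189 -0.3116]
tab 0.00010779938105833513
```

View pics/t3.png

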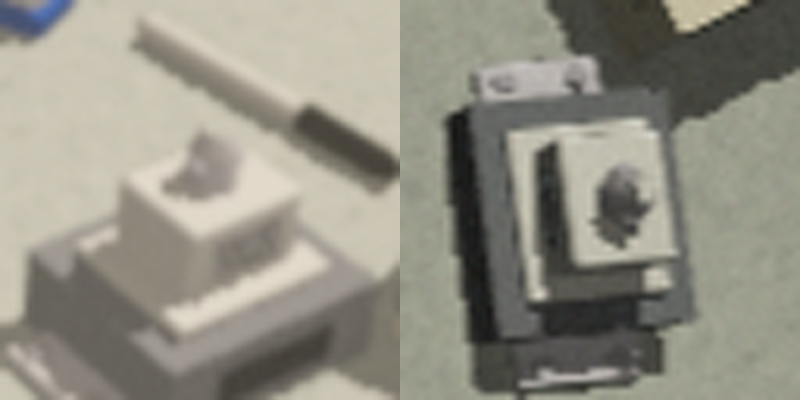

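The cartridge is home: its flange lies flat on the dock in both crops, and its top measures 68 mm, as expected. Next is the cap.

```bash
python3 -m creep '0 0 0 -30 0.5 0 1;0 0 0 -54.5 0.5 0 1;0 0 0 -54.5 0.5 30 1;0 0 0 -54.5 0.5 60 1;0 0 0 -54.5 0.5 90 1;0 0 0 -54.5 0.5 108 1;0 0 0 -54.5 0.5 114 1;0 0 0 -54.5 0.5 114 1;0 0 0 -54.5 0.5 114 1';python3 - <<'E'
from h import *
from bench import grab_frame
row(.462,.1703,.006,96.3)
t=[]
for n in("scene","top"):
    p,d=grab_frame(n); u,v=px(n,(.462,.17,.03))[0].astype(int); s=32; t.append(cv2.resize(p[v-s:v+s,u-s:u+s,::-1],(400,400),interpolation=cv2.INTER_CUBIC))
cv2.imwrite("pics/t4.png",np.hstack(t))
E
```

```text
clock: 11.18
tcp_pos: [0.4623, 0.1717, 0.0073]
orientation: [-0.174, 3.135, 0.001]
contact_force: [-0.1, 0.6, -0.7]
grip_width: 0.0851
gripper_force: 0.0
row [0.001 0.002 0.001] [ 0.5 -1.4  1.3]
row [-2.000e-03  1.000e-03 -3.141e+00] [ 0.5 -1.4  1.3]
```

View pics/t4.png

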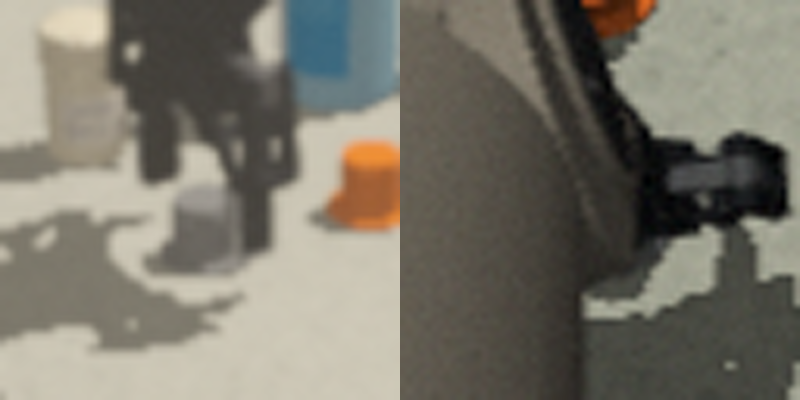

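The left crop shows the grey cap standing between the open fingers, with the decoy and the jar clear of them. I'll close the fingers.

```bash
python3 -m creep '0 0 0 0 -1 0.5 0;0 0 0 0 -1 0.5 -0.5;0 0 0 0 -1 0.5 -1;0 0 0 0 -1 0.5 -1;0 0 0 0 -1 0.5 -1;0 0 0 0 -1 0.5 -1;0 0 0 0 -1 0.5 -1' 40; python3 -m creep '0 0 0 0 0 0 -1;0 0 0 0 0 0 -1' 90; python3 -m creep '0 0 0 0 0 -30 -1;0 0 0 0 0 -60 -1;0 0 0 0 0 -100 -1;0 0 0 0 0 -135 -1;0 0 0 0 0 -135 -1;0 0 0 0 0 -135 -1'
python3 - <<'E'
from h import *
from bench import grab_frame,status
row(.5203,-.315,.135,96.3); x=status.get_obs()["tcp_pos"]
n="scene";p,d=grab_frame(n); u,v=px(n,x)[0].astype(int); s=32; cv2.imwrite("pics/t5.png",cv2.resize(p[v-s:v+s,u-s:u+s,::-1],(400,400),interpolation=cv2.INTER_CUBIC))
E
```

```text
clock: 12.15
tcp_pos: [0.4617, 0.1705, 0.0061]
orientation: [-0.175, 3.137, 0.0]
contact_force: [-0.5, -0.9, 5.2]
grip_width: 0.0312
gripper_force: 39.5
clock: 12.4
tcp_pos: [0.4618, 0.1706, 0.0064]
orientation: [-0.175, 3.136, 0.0]
contact_force: [-1.9, -0.9, 8.8]
grip_width: 0.0297
gripper_force: 88.2
clock: 13.15
tcp_pos: [0.4611, 0.1703, 0.1402]
orientation: [0.175, -3.136, 0.0]
contact_force: [-0.6, -0.2, -0.4]
grip_width: 0.03
gripper_force: 89.0
row [-0.    -0.001  0.001] [  -4.9 -488.9    5.3]
row [ 1.00e-03 -0.00e+00 -3.14e+00] [  -4.9 -488.9    5.3]
```

View pics/t5.png

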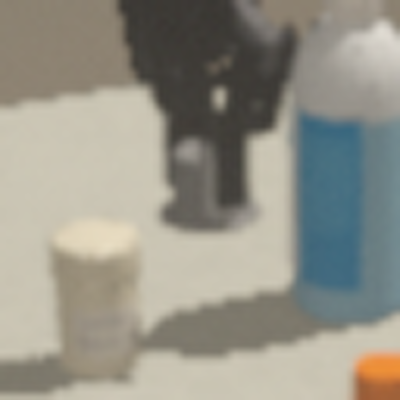

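The cap is held upright with the fingertips just above its flange, so I'll carry it to the neck.

```bash
python3 -m creep '0 0 0 5 -55 -20 -1;0 0 0 8 -115 -20 -1;0 0 0 10 -175 -20 -1;0 0 0 10 -235 -20 -1;0 0 0 5 -295 -20 -1;0 0 0 -15 -350 -20 -1;0 0 0 -40 -410 -20 -1;0 0 0 -55 -460 -20 -1;0 0 0 -59 -489 -20 -1;0 0 0 -59 -489 -20 -1'; python3 -m creep '0 0 0 0 0 0 -1;0 0 0 0 0 0 -1'
python3 - <<'E'
from h import *
row(.5203,-.315,.112,96.3)
E
```

```text
clock: 14.45
tcp_pos: [0.5732, -0.3119, 0.1587]
orientation: [0.168, -3.134, 0.001]
contact_force: [0.7, -0.2, -1.1]
grip_width: 0.0299
gripper_force: 89.1
clock: 14.7
tcp_pos: [0.5745, -0.3071, 0.1602]
orientation: [0.177, -3.136, -0.002]
contact_force: [-0.6, 0.2, -0.5]
grip_width: 0.0299
gripper_force: 89.1
row [ 0.001 -0.001  0.003] [54.7 -1.8 48.3]
row [ 1.000e-03  2.000e-03 -3.138e+00] [54.7 -1.8 48.3]
```

```bash
python3 -m creep '0 0 0 30 -1 0 -1;0 0 0 54 -1.5 10 -1;0 0 0 54.5 -1.5 30 -1;0 0 0 54.5 -1.5 45 -1;0 0 0 54.5 -1.5 48 -1;0 0 0 54.5 -1.5 48 -1;0 0 0 54.5 -1.5 48 -1'
python3 - <<'E'
from h import *
from bench import grab_frame
row(.5203,-.315,.112,96.3)
t=[]
for n in("scene","top"):
    p,d=grab_frame(n); u,v=px(n,(.52,-.315,.09))[0].astype(int); s=32; t.append(cv2.resize(p[v-s:v+s,u-s:u+s,::-1],(400,400),interpolation=cv2.INTER_CUBIC))
cv2.imwrite("pics/t6.png",np.hstack(t))
E
```

```text
clock: 15.58
tcp_pos: [0.5212, -0.3166, 0.1134]
orientation: [-0.175, 3.136, -0.001]
contact_force: [-0.4, -0.1, -0.6]
grip_width: 0.0298
gripper_force: 89.1
row [-0.001  0.001  0.002] [0.7 1.7 1.4]
row [-1.00e-03 -1.00e-03 -3.14e+00] [0.7 1.7 1.4]
```

View pics/t6.png

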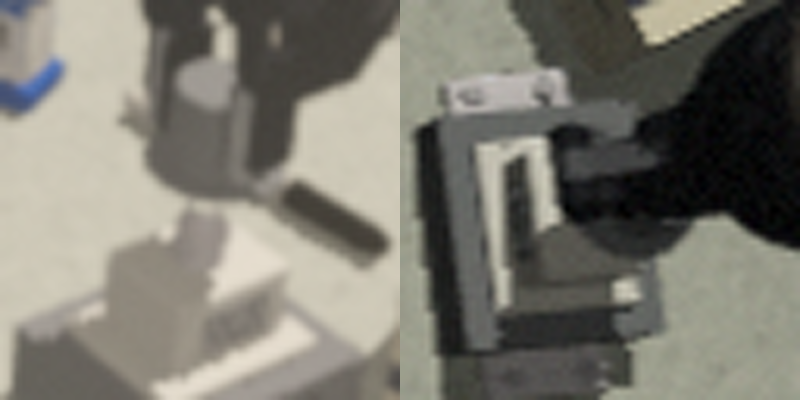

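The left crop shows the cap directly above the neck. I'll lower it to just short of the balls.

```bash
python3 -m creep '0 0 0 0.7 1 8 -1;0 0 0 0.7 1.2 15 -1;0 0 0 0.7 1.2 20 -1;0 0 0 0.7 1.2 23 -1;0 0 0 0.7 1.2 23 -1;0 0 0 0.7 1.2 23 -1'
```

```text
clock: 16.42
tcp_pos: [0.5199, -0.3155, 0.09]
orientation: [-0.175, 3.136, -0.0]
contact_force: [0.5, 0.4, -0.3]
grip_width: 0.0297
gripper_force: 89.1
```

```bash
python3 -m creep '0 0 0 0 0 3 -1;0 0 0 0 0 5 -1;0 0 0 0 0 7 -1;0 0 0 0 0 7 -1' 110; python3 -m creep '0 0 0 0 0 2 -1;0 0 0 0 0 4 -1;0 0 0 0 0 6 -1;0 0 0 0 0 7 -1;0 0 0 0 0 7 -1'
```

```text
clock: 16.92
tcp_pos: [0.5206, -0.3159, 0.084]
orientation: [-0.174, 3.135, -0.001]
contact_force: [-0.4, 0.9, 7.4]
grip_width: 0.0292
gripper_force: 109.8
clock: 17.55
tcp_pos: [0.5194, -0.3152, 0.0755]
orientation: [0.175, -3.136, -0.001]
contact_force: [-0.8, -0.5, -0.2]
grip_width: 0.0292
gripper_force: 109.3
```

Past the click (the force rose to 7 N and is gone). Now I'll press it home.

```bash
python3 -m creep '0 0 0 0 0 1 -1;0 0 0 0 0 2 -1;0 0 0 0 0 2 -1;0 0 0 0 0 2 -1'; python3 -m creep '0 0 0 0 0 0.5 -1;0 0 0 0 0 0.5 -1'
```

```text
clock: 18.05
tcp_pos: [0.5197, -0.3154, 0.0745]
orientation: [-0.174, 3.137, 0.0]
contact_force: [-2.1, 1.0, 5.9]
grip_width: 0.0292
gripper_force: 110.2
clock: 18.3
tcp_pos: [0.5198, -0.3154, 0.0745]
orientation: [-0.174, 3.136, 0.001]
contact_force: [-3.8, 2.8, 10.4]
grip_width: 0.0289
gripper_force: 110.5
```

```bash
python3 -m creep '0 0 0 0 0 0.5 -1;0 0 0 0 0 0.5 -1;0 0 0 0 0 0.5 -1;0 0 0 0 0 0.5 -1;0 0 0 0 0 0.5 -1;0 0 0 0 0 0.5 -1'
python3 - <<'E'
from h import *
from bench import grab_frame
t=[]
for n in("scene","top"):
    p,d=grab_frame(n); u,v=px(n,(.52,-.315,.07))[0].astype(int); s=32; t.append(cv2.resize(p[v-s:v+s,u-s:u+s,::-1],(400,400),interpolation=cv2.INTER_CUBIC))
cv2.imwrite("pics/t7.png",np.hstack(t))
E
```

```text
clock: 19.05
tcp_pos: [0.5198, -0.3154, 0.0745]
orientation: [-0.174, 3.136, 0.001]
contact_force: [-3.9, 3.4, 13.8]
grip_width: 0.0288
gripper_force: 111.0
```

View pics/t7.png

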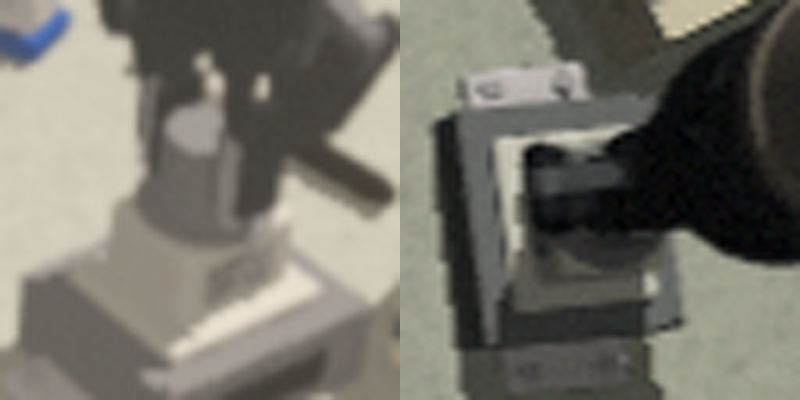

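The crops show the cap's flange flat on the cartridge's upper body and the cartridge's flange flush on the dock. The arm is pressing with about 14 N, so I'm handing in.

```bash
python3 -c "
from bench import r
print(r.hand_in())"
```

```text
the job is handed in; nothing more can be done
None
```

The cartridge is fully home in the dock, the snap cap is pressed past the click and fully home, and the job was handed in at about 19 s with the fingers still pressing the cap down at about 14 N.

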